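# Mount the tube mandrel on the rotary marking station

### The arm

A 6-joint arm with a two-finger parallel gripper is mounted at the origin on the work surface. World frame = base frame: x ahead of the robot, y to its left, z up, the work surface at z = 0. Lengths are in m, angles in degrees, forces in N, time in s.
With the tool pointing down it reaches from about 0.3 to 0.75 m from the base axis. Payload 8.5 kg.
Tool frame: the origin (TCP) lies on the centre line of the jaws, within the pads' length; the fingertips stand 19 mm ahead of it and the grasp point (between the pads) is the TCP (tips_ahead is the distance from the TCP to the fingertips, in m); z points along the fingers, y is the direction in which the jaws open and shut (so a half turn about z gives the same grasp; the last joint's range is limited). The gripper opens to 85 mm and grips with 20 to 120 N. Pads are 22 mm wide; open, the fingers measure 114 mm over their backs; the gripper's body (76 mm by 85 mm) begins 54 mm behind the grasp point. The pads swing forward as they close: fully open they stand 13 mm farther back than shut.
Start: joints at [-82.294, 21.807, 74.336, -0, 83.858, -12.336], TCP at [0.188, -0.517, 0.25] pointing down, gripper open.
Joint ranges: [-178.18, 178.18], [-50.72, 133.34], [12.68, 142.11], [-81.47, 261.47], [9.98, 163.14], [-165.26, 165.26]. Speed limits (degrees/s): [136.94, 136.94, 180, 180, 180, 180].

### API

Orientations are given as [roll, pitch, yaw] about the fixed x, y, z axes, in that order (R = Rz(yaw) Ry(pitch) Rx(roll)).
In Python, from plant import read_state, capture, camera_model, finish_job, silhouettes, tips_ahead gives the robot as it stands.
- The arm moves only by the tool play_rows, never from a script. Its argument "plan" is one flat list of numbers, 6 for each row, row after row: the shift along the tool's x, y, z in cm, then the turn, a rotation vector about the tool's x, y, z in rad. A call has 1 to 8 rows; each row is the pose to reach, as a shift and turn from the pose commanded when the call began, along the tool's axes at that moment; what a row does not reach only later rows make up. A row lasts 1/8 s, in which the tool goes at most 62.5 mm and 10.7 degrees, less where a joint would pass 70% of its speed; a pose out of reach is approached as far as the arm can. A call with a gripper value outside its range is refused whole. "grip" is the opening, from 0 (shut) to 1 (fully open), set as the call begins (left out, the last holds). The fingers move at their own pace and stop on an object; "force" is the grip in N (left out, the last holds). Time passes only in rows, so rows that repeat a pose let the fingers close. It gives the time, the measured TCP pose, the force and the opening at its end, in the units of the state.
- read_state(): the state, without advancing time (a new reading comes with each control period).
- capture(name): name is "scene" or "side" or "wrist"; returns (picture, depth): 384x512x3 uint8, blue, green, red; 384x512 float32, m along the optical axis (not along the pixel's ray), 0 where there is no reading.
- camera_model(name): a dict with "fx", "fy", "cx", "cy" (pixels), "R" (3x3) and "t" (3): a world point X has camera coordinates R X + t. Camera axes: x right, y down, z forward; pixel columns grow to the right and rows downward; lengths in m; the calibration is good to about 2 mm. A picture is of the moment at which its call begins: read the wrist's pose just before it. camera_model takes no time and is no camera call; for the wrist camera it gives the pose at the moment of the call.
- finish_job(): hands the job in, once; it reports no verdict.
Trained networks look in the newest picture that a camera, given by its name, has taken for a name from the list of things; names that differ only in an ending like _2 or _b are one class to them, and where a whole thing is asked for, a point or a joint stands for the part that bears it (a point fixed in the world has none). Each returns a list of dicts, best first, with "p" (0 to 1); they miss things now and then, are a little off and sometimes report something else, mostly with a low value. They report only what shows in the picture. A call takes as long as a camera call. They do not tell look-alikes from the thing itself.
- silhouettes(label, camera): "pixels" (384x512 bool, what is visible of it) and "box" ([centre column, centre row, width, height] in pixels, round what is visible of it).
The state is a dict: "clock": time; "q": joint angles; "dq": joint speeds; "joint_efforts": joint torques, N m; "eef_pos": TCP position; "ee_rot": TCP orientation; "contact_force": force on the tool from outside, world axes, zero at the start; "torque": the same for the moment, N m; "opening": finger opening in m.
Only numpy, scipy, OpenCV 4.12 (cv2) and the standard library are available. Lean on these libraries where they do the work, as an engineer would, in place of code of your own. Each camera call takes 0.05 s, during which the arm holds its last target. There are 200 camera calls.

### The job

Swing the station's hold-down clamp open, take the mandrel from the foam pad, and turn it on the spindle until its three bolt holes line up with the three studs and it sits fully home and flat. Then swing the clamp fully closed over its flange and let go. Do not drop, slam or force the mandrel onto the spindle, and leave the aluminium tubes standing where they are.

Things in the scene. Friction and masses are not known exactly. Their poses are not given: they have to be found in the camera images.
- mandrel: Loose part, 0.4 to 0.7 kg: bare aluminium flange disc (130 mm diameter, 16 thick) with an upright blue tube on its middle. Origin: centre of the disc's underside, z up. Three 13 mm through holes 46 mm from the axis, at 0, 90 and 210 degrees counter-clockwise from above from its x axis, so it fits one way only; the 32 mm bore runs right through. Starts flat on the foam pad, any yaw.
- mandrel_grip (a point): Point on the axis of the mandrel's blue tube (44 mm outside diameter, 70 mm tall, grip it across), 62 mm above the disc's underside, 24 mm below the tube's top.
- mandrel_mark (a point): Red mark on top of the mandrel's rim, 58 mm from its axis along its +x, just outside the hole at 0 degrees.
- spindle: Fixed dark steel round face, 124 mm diameter, 60 mm above the table, locked at any yaw. Origin: centre of the face, z up. Spigot in the middle 26 mm diameter, 24 tall, top 8 mm tapered. Three brass studs 9 mm diameter, 14 tall, top 4 mm tapered, 46 mm from the axis at 0, 90 and 210 degrees counter-clockwise from its x axis. Home: mandrel's origin and x axis on these.
- spindle_mark (a point): Red mark on the spindle's face, 56 mm from its axis along its +x, just outside the stud at 0 degrees; the mandrel's red mark belongs above it.
- clamp (a joint): Swing clamp, a blue flat bar on a vertical pivot beside the spindle, rad: 0 closed (stop; its 50 mm finger points at the spindle axis, 19 mm above the face, blocking the flange's way), growing counter-clockwise from above, stop at 1.7. Clear of the flange beyond 1.2. Stays where left; some 2 N at the knob moves it. Starts nearly closed (0 to 0.25).
- clamp_knob (a point): Grip point on the axis of the clamp's yellow upright round knob (26 mm diameter; top 15 mm above this point, blue bar's top 26 mm below it). It stands at the bar's outer end, 70 mm from the pivot, and goes round the pivot with the bar on a level arc. When closed, spindle axis, pivot and knob lie in one line.
- clamp_pivot (a point): On the clamp's vertical pivot axis, at the underside of the bar, 79 mm above the table and 88 mm from the spindle axis. Does not move.
- pad: Fixed black foam pad, 300 x 170 x 20 mm, its top 20 mm above the table; origin at the centre of its underside, x along its length. The mandrel lies near its middle, with tube1 and tube2 standing towards its two ends.
- tube1: Bystander: upright aluminium tube, 48 mm diameter, 140 mm tall, standing loose on the foam pad; origin at the centre of its foot.
- tube2: Bystander: same as tube1, at the other end of the pad.
- tube3: Bystander: same kind of tube, standing loose on the table beyond the work. A fixed teach pendant, up to 57 mm high, lies beyond it.
- tube4: Bystander: same kind of tube, standing loose on the table beside the station, on the far side of the spindle from the clamp's pivot.
Things that resemble listed ones, but are neither listed nor needed, are in the scene too. Leave any turquoise look-alike of the mandrel alone.

How it is judged (in metres and radians):
On the way, in this order (a step that is already met when the one before it is completed fails the run):
1. the clamp is swung open, past 1.2 rad (value of joint clamp above 1.2 rad), for 0.2 s.
2. the mandrel is home on the spindle, holes over the studs, with the clamp still open (horizontal distance between mandrel and spindle below 0.004 m and z of mandrel in the frame of spindle below 0.0025 m and angle between the x axis of mandrel and the x axis of spindle, either way round below 0.09 rad and angle between mandrel's own z axis and vertical below 0.06 rad and value of joint clamp above 0.6 rad), for 0.2 s.
At the end, for the whole second after the job is handed in: The mandrel sits home on the spindle: centred within 4 mm, its underside within 2.5 mm of the face, its x axis along the spindle's within 0.09 rad, upright within 0.06 rad and at rest; the clamp is closed to under 0.15 rad (horizontal distance between mandrel and spindle below 0.004 m and z of mandrel in the frame of spindle below 0.0025 m and angle between the x axis of mandrel and the x axis of spindle, either way round below 0.09 rad and angle between mandrel's own z axis and vertical below 0.06 rad and linear speed of mandrel below 0.02 m/s and value of joint clamp below 0.15 rad); the robot touches nothing.
It fails at once if the mandrel is slammed or forced onto the spindle (contact force over 100 N) (contact force between mandrel and spindle above 100 N).
It fails at once if the mandrel is dropped (falls free, out of the fingers, faster than 0.6 m/s, as from 20 mm or more) (contact force between the fingers and mandrel below 0.1 N and linear speed of mandrel above 0.6 m/s).
It fails at once if a tube is moved more than 25 mm or tipped over (distance of any of tube1, tube2, tube3, tube4 from where it was at the start of the episode above 0.025 m or angle between any of tube1, tube2, tube3, tube4's own z axis and vertical above 0.35 rad).
It also fails if it takes over 72 s, if anything falls off the work surface, if the arm or the gripper's body presses on something with over 40 N, if the wrist force passes 120 N, or if a joint passes its speed limit or range.

## Working session

There is one attempt and no reset: what is moved stays moved. The work goes in short steps, Python scripts to look and compute and a tool call to move; the robot and the scene stay as the last step left them, time stands still between calls to the robot, and variables do not carry over. Pictures are saved under pics/ and viewed, about 8 in all and at most 12, crops included, and the job is handed in when it is done.

Besides the shell and the picture viewer there is one more tool, called after "Request:" by a JSON object that holds its "op" and its "data", one argument or row to a line. play_rows: Moves the arm, as the interface text tells. Its arguments: {"type":"object","properties":{"plan":{"type":"array","items":{"type":"number"}},"grip":{"type":"number"},"force":{"type":"number"}},"required":["plan"]}

```bash
mkdir -p pics; ls; cat > h.py <<'E'
import numpy as np, cv2
from plant import *
from scipy.spatial.transform import Rotation as Ro
def world(cam,u,v,d):
    m=cam; p=np.array([(u-m["cx"])/m["fx"]*d,(v-m["cy"])/m["fy"]*d,d])
    return np.asarray(m["R"]).T@(p-np.asarray(m["t"]).reshape(3,1) if p.ndim>1 else p-np.asarray(m["t"]))
def grid(m,depth):
    v,u=np.indices(depth.shape); P=np.stack([(u-m["cx"])/m["fx"]*depth,(v-m["cy"])/m["fy"]*depth,depth],-1)
    W=(P-np.asarray(m["t"]))@np.asarray(m["R"]); W[depth<=0]=np.nan; return W
def atz(m,u,v,z):
    R=np.asarray(m["R"]);c=-R.T@np.asarray(m["t"]);r=R.T@np.array([(u-m["cx"])/m["fx"],(v-m["cy"])/m["fy"],1]);return c+r*(z-c[2])/r[2]
E
python3 - <<'E'
from h import *
s=read_state();print(s)
ims=[]
for n in ["scene","side","wrist"]:
    m=camera_model(n);im,d=capture(n);cv2.imwrite(f"pics/{n}0.png",im);np.save(f"{n}0.npy",d);ims.append(im)
    W=grid(m,d)
    print(n,"cam pos",(-np.asarray(m["R"]).T@np.asarray(m["t"])).round(3),m["fx"])
    for l in ["mandrel","mandrel_mark","spindle","spindle_mark","clamp","clamp_knob","pad","tube1","tube3"]:
        for r in silhouettes(l,n)[:4]:
            px=r["pixels"];w=W[px];w=w[~np.isnan(w[:,0])]
            print(l,round(r["p"],2),np.round(r["box"]),px.sum(),np.median(w,0).round(3) if len(w) else None, np.percentile(w[:,2],98).round(3) if len(w) else None)
cv2.imwrite("pics/a.png",cv2.resize(np.hstack(ims[:2]),(800,300)))
E
```

```text
pics
{'clock': 0.0, 'q': array([-8.22930678e+01,  2.18431829e+01,  7.43868199e+01, -2.34084363e-03,
        8.38574036e+01, -1.23332862e+01]), 'dq': array([ 0.08385101,  0.1575926 , -0.00998291, -0.05152622, -0.05248869,
        0.04297771]), 'joint_efforts': array([ 1.45415447e-04, -4.48459876e+01, -2.31280392e+01, -1.15905432e-04,
        4.68061451e-03, -1.64584412e-05]), 'eef_pos': array([ 0.18844725, -0.51641723,  0.24967904]), 'ee_rot': array([-1.79914114e+02, -1.63965212e-02,  2.00404583e+01]), 'contact_force': array([-0.04083336,  0.26569771, -0.71622826]), 'torque': array([-0.01099084,  0.00186894, -0.01904591]), 'opening': 0.08585850704820315}
scene cam pos [ 0.876 -0.559  0.748] 347.99744926131814
mandrel 0.95 [300. 232.  46.  49.] 1579 [ 0.632 -0.001  0.015] 0.084
mandrel 0.84 [240. 138.  36.  35.] 802 [0.245 0.258 0.015] 0.084
mandrel 0.74 [296. 167.  37.  39.] 1073 [0.501 0.199 0.035] 0.104
mandrel 0.74 [231. 203.  45.  45.] 1050 [ 0.404 -0.021  0.015] 0.085
mandrel_mark 0.87 [293. 169.  39.  38.] 1071 [0.501 0.2   0.035] 0.104
mandrel_mark 0.87 [241. 140.  37.  36.] 86
[... 1774 characters left out ...]
clamp_knob 0.66 [302. 121.  21.  35.] 259 [ 0.525 -0.356  0.092] 0.133
pad 0.68 [200. 257. 110. 105.] 3255 [0.475 0.271 0.019] 0.024
tube1 0.81 [224. 260.  28.  44.] 795 [0.376 0.255 0.117] 0.161
tube1 0.63 [262. 172.  14.  39.] 577 [ 0.506 -0.077  0.093] 0.14
tube1 0.62 [159. 216.  23.  41.] 727 [0.608 0.247 0.116] 0.161
tube1 0.62 [190. 153.  22.  44.] 607 [ 0.742 -0.011  0.083] 0.14
tube3 0.81 [224. 260.  28.  44.] 795 [0.376 0.255 0.117] 0.161
tube3 0.63 [262. 172.  14.  39.] 577 [ 0.506 -0.077  0.093] 0.14
tube3 0.62 [159. 216.  23.  41.] 727 [0.608 0.247 0.116] 0.161
tube3 0.62 [190. 153.  22.  44.] 607 [ 0.742 -0.011  0.083] 0.14
wrist cam pos [ 0.261 -0.489  0.373] 322.44577052149174
```

View pics/a.png

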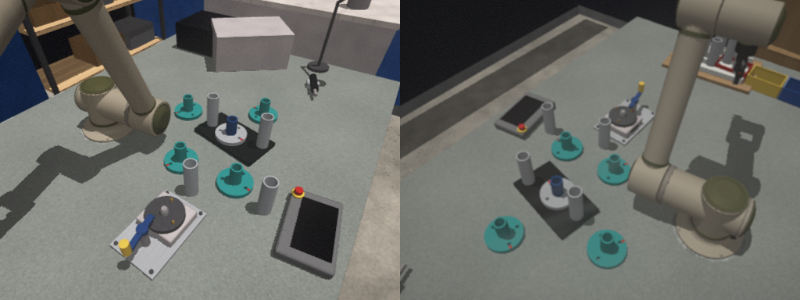

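```bash
python3 - <<'E'
from h import *
m=camera_model("scene");im=cv2.imread("pics/scene0.png");d=np.load("scene0.npy");W=grid(m,d)
ms=camera_model("side");Ws=grid(ms,np.load("side0.npy"))
A=np.vstack([W.reshape(-1,3),Ws.reshape(-1,3)]);A=A[~np.isnan(A[:,0])]
def circ(P,name):
    f=lambda x:np.hypot(P[:,0]-x[0],P[:,1]-x[1])-x[2]
    from scipy.optimize import least_squares
    s=least_squares(f,[*P[:,:2].mean(0),.02],loss="soft_l1",f_scale=.002).x
    print(name,len(P),s.round(4),P.mean(0).round(3))
def near(c,r,z0,z1): return A[(np.hypot(A[:,0]-c[0],A[:,1]-c[1])<r)&(A[:,2]>z0)&(A[:,2]<z1)]
for c,n in [((.5,.21),"mandrel tube")]: circ(near(c,.05,.05,.095),n)
circ(near((.535,-.24),.03,.064,.074),"spigot")
for c in [(.39,.235),(.52,-.1),(.625,.225),(.742,-.011)]: circ(near(c,.05,.05,.13),"tube")
circ(near((.54,-.38),.07,.11,.126),"knob")
P=near((.54,-.36),.2,.085,.1);print(P.min(0),P.max(0))
a=cv2.resize(im[225:345,140:260],(480,480),interpolation=cv2.INTER_CUBIC);b=cv2.resize(im[130:210,250:360],(660,480),interpolation=cv2.INTER_CUBIC)
cv2.imwrite("pics/b.png",np.hstack([a,b])[:, :800] if 0 else cv2.resize(np.hstack([a,b]),(800,337)))
E
```

```text
mandrel tube 414 [0.4904 0.2187 0.0217] [0.49  0.217 0.075]
spigot 54 [ 0.5249 -0.2408  0.014 ] [ 0.528 -0.241  0.069]
tube 662 [0.3848 0.2439 0.0244] [0.385 0.242 0.094]
tube 821 [ 0.5161 -0.0955  0.0239] [ 0.517 -0.097  0.096]
tube 689 [0.6233 0.2373 0.0246] [0.62  0.233 0.092]
tube 887 [ 0.754  -0.0254  0.0234] [ 0.753 -0.028  0.096]
knob 90 [ 0.5346 -0.3988  0.0136] [ 0.54  -0.399  0.118]
[ 0.50447463 -0.41243117  0.08504653] [ 0.54875176 -0.23043617  0.09987111]
```

View pics/b.png

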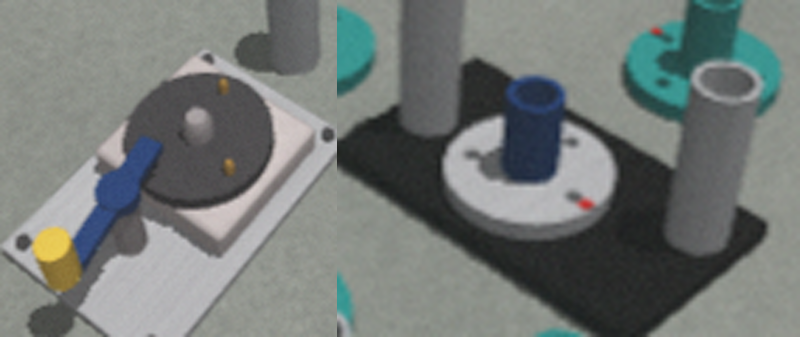

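```bash
python3 - <<'E'
from h import *
m=camera_model("wrist");R=np.asarray(m["R"]);s=read_state();T=Ro.from_euler("xyz",s["ee_rot"],degrees=True).as_matrix()
c=-R.T@m["t"];print("cam in tool",(T.T@(c-s["eef_pos"])).round(4));print((R@T).round(3),m["cx"],m["cy"])
try: print(tips_ahead())
except Exception as e: print(tips_ahead,e)
print(T.round(3))
# shift to position the tool
for tgt in [(.5346,-.3988,.25)]:
  print((T.T@(np.array(tgt)-s["eef_pos"])*100).round(2))
E
```

```text
cam in tool [ 0.0772 -0.0009 -0.1227]
[[ 0.001  1.    -0.   ]
 [-0.954  0.001 -0.3  ]
 [-0.3    0.     0.954]] 250.82947016981325 187.89398239333295
0.019 'float' object is not callable
[[ 0.939  0.343  0.   ]
 [ 0.343 -0.939  0.   ]
 [ 0.    -0.    -1.   ]]
[3.656e+01 7.900e-01 3.000e-02]
```

The scene crop shows the real mandrel: grey flange, blue tube, red mark at about (586,204) in the crop, on the black pad. The other four are turquoise look-alikes. The station has the clamp nearly closed over it.

Request:
{"op": "play_rows", "data": {
  "plan": [4.5,0.1,0,0,0,0,9,0.2,0,0,0,0,13.5,0.3,0,0,0,0,18,0.4,0,0,0,0,23,0.5,0,0,0,0,28,0.6,0,0,0,0,33,0.7,0,0,0,0,36.5,0.8,0,0,0,0],
  "grip": 1
}}

```text
clock: 2.5
eef_pos: [0.536, -0.398, 0.2501]
ee_rot: [-180.0, -0.0, 20.1]
contact_force: [-1.1, 0.0, 0.3]
opening: 0.0856
```

Request:
{"op": "play_rows", "data": {
  "plan": [0,0,0,0,0,0,0,0,0,0,0,0]
}}

```text
clock: 2.75
eef_pos: [0.5336, -0.3993, 0.2502]
ee_rot: [-180.0, 0.0, 20.0]
contact_force: [-0.3, 0.6, 0.1]
opening: 0.0856
```

```bash
cat >> h.py <<'E'
from scipy.optimize import least_squares
def circ(P,r0=.02):
    f=lambda x:np.hypot(P[:,0]-x[0],P[:,1]-x[1])-x[2]
    return least_squares(f,[*P[:,:2].mean(0),r0],loss="soft_l1",f_scale=.001).x
def look(n,tag):
    m=camera_model(n);im,d=capture(n);cv2.imwrite(f"pics/{tag}.png",im);W=grid(m,d);np.save(tag+".npy",W);return m,im,W
def cent(mask,W):
    n,l,st,c=cv2.connectedComponentsWithStats(mask.astype(np.uint8));out=[]
    for i in range(1,n):
        if st[i,4]>8: out.append((st[i,4],c[i].round(1),np.nanmedian(W[l==i],0).round(4)))
    return sorted(out,key=lambda o:-o[0])
def hsv(im): return [x.astype(int) for x in cv2.split(cv2.cvtColor(im,cv2.COLOR_BGR2HSV))]
def topose(x,y,z,yaw=None):
    s=read_state();T=Ro.from_euler("xyz",s["ee_rot"],degrees=True).as_matrix();d=T.T@(np.array([x,y,z])-s["eef_pos"])
    r=None if yaw is None else Ro.from_matrix(T.T@Ro.from_euler("xyz",[180,0,yaw],degrees=True).as_matrix()).as_rotvec().round(4)
    print("shift cm",(d*100).round(2),"rot",r)
E
python3 - <<'E'
from h import *
s=read_state();print(s["eef_pos"],s["ee_rot"])
m,im,W=look("wrist","w1");h,S,v=hsv(im)
print("yellow",cent((abs(h-25)<10)&(S>120)&(v>80),W)[:6]);print("red",cent(((h<8)|(h>172))&(S>120)&(v>60),W)[:6])
E
```

```text
[ 0.53361227 -0.39934779  0.2501774 ] [-1.79984942e+02  2.22652010e-02  2.00286060e+01]
yellow [(np.int32(967), array([249.5, 182.6]), array([ 0.538 , -0.3959,  0.1307])), (np.int32(436), array([504.9, 301.2]), array([ 0.4671, -0.7719,  0.0171])), (np.int32(53), array([112. ,  79.3]), array([ 0.5696, -0.2546,  0.0719])), (np.int32(49), array([ 35.9, 113.3]), array([ 0.5166, -0.1958,  0.072 ]))]
red []
```

View pics/w1.png

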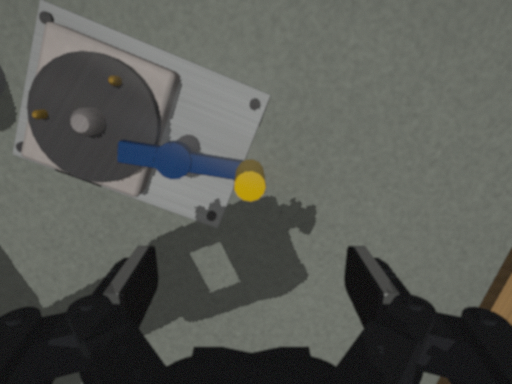

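The wrist picture shows the knob at (250,183), the pivot at (175,159), the spigot at (88,122), and studs at (115,80) and (39,114). The third stud is hidden under the bar.

```bash
python3 - <<'E'
from h import *
m=camera_model("wrist");W=np.load("w1.npy");im=cv2.imread("pics/w1.png");h,S,v=hsv(im);X,Y,Z=W[...,0],W[...,1],W[...,2]
ye=(abs(h-25)<10)&(S>120)
P=W[ye&(Z>.126)&(Z<.14)];print("knob top z",np.median(P[:,2]),"extents",P.min(0),P.max(0));(c,r)=cv2.minEnclosingCircle((P[:,:2]*1000).astype(np.float32));print(c,r)
near=np.hypot(X-.525,Y+.241)<.09
F=near&(abs(Z-.06)<.004)&(v<110)&(S<80);cnt=max(cv2.findContours(F.astype(np.uint8),0,1)[0],key=cv2.contourArea)[:,0]
(c,r)=cv2.minEnclosingCircle((W[F][:,:2]*1000).astype(np.float32));print("face minenc",c,r,np.median(Z[F]))
hull=cv2.convexHull((W[cnt[:,1],cnt[:,0]][:,:2]*1000).astype(np.float32))[:,0]/1000;print("face hull",circ(hull,.06))
P=W[near&(Z>.080)&(Z<.087)&(np.hypot(X-.525,Y+.241)<.02)];print("spigot top",len(P),P.mean(0),circ(W[near&(Z>.066)&(Z<.075)&(np.hypot(X-.525,Y+.241)<.02)],.013))
for n,c,w in cent(ye&near&(Z<.08),W): print("stud",n,c,w,"ray z.072",atz(m,*c,.072).round(4))
b=(abs(h-112)<12)&(S>120)&(v>50);P=W[b&(Z>.08)&(Z<.10)];print("bar z",np.median(P[:,2]))
x,y=P[:,:2].mean(0);u=np.linalg.svd(P[:,:2]-[x,y],full_matrices=False)[2][0];print("bar dir",u,x,y)
E
```

```text
knob top z 0.13093440242282015 extents [ 0.52337124 -0.40875085  0.12614986] [ 0.54822819 -0.38386634  0.13330083]
(535.69580078125, -396.23712158203125) 12.72263240814209
face minenc (525.5653076171875, -254.25381469726562) 76.46810150146484 0.05899800543807249
face hull [ 0.52502433 -0.23979614  0.06159774]
spigot top 371 [ 0.52572725 -0.24056114  0.08254905] [ 0.52499366 -0.23947342  0.01270898]
stud 109 [ 39.3 113.9] [ 0.5164 -0.1973  0.0699] ray z.072 [ 0.517  -0.1991  0.072 ]
stud 74 [113.1  80.1] [ 0.5687 -0.2554  0.071 ] ray z.072 [ 0.5689 -0.2559  0.072 ]
bar z 0.09067661108711647
bar dir [ 0.13836116 -0.99038184] 0.5214192934916025 -0.3229433207084474
```

Request:
{"op": "play_rows", "data": {
  "plan": [0.3,-0.2,3,0,0,0,0.3,-0.2,6,0,0,0,0.3,-0.2,9,0,0,0,0.3,-0.2,11,0,0,0,0.3,-0.2,12.5,0,0,0,0.3,-0.2,13.1,0,0,0,0.3,-0.2,13.1,0,0,0]
}}

```text
clock: 3.68
eef_pos: [0.5361, -0.3964, 0.1196]
ee_rot: [180.0, -0.0, 20.0]
contact_force: [-0.5, 0.7, 0.1]
opening: 0.0851
```

Request:
{"op": "play_rows", "data": {
  "plan": [0,0,0,0,0,0,0,0,0,0,0,0,0,0,0,0,0,0,0,0,0,0,0,0,0,0,0,0,0,0,0,0,0,0,0,0],
  "grip": 0.1,
  "force": 25
}}

```text
clock: 4.42
eef_pos: [0.5366, -0.397, 0.1198]
ee_rot: [179.9, -0.0, 20.0]
contact_force: [2.9, -5.5, 1.6]
opening: 0.0251
```

```bash
python3 - <<'E'
from h import *
p=np.array([.526,-.327]);s=read_state();print(s["eef_pos"],s["opening"],s["contact_force"])
k=s["eef_pos"][:2];v=k-p;a0=np.arctan2(v[1],v[0]);r=np.hypot(*v);print(np.degrees(a0),r)
T=Ro.from_euler("xyz",s["ee_rot"],degrees=True).as_matrix()[:2,:2]
for a in np.linspace(a0,np.radians(-5),13)[1:]: print((T.T@(p+r*np.array([np.cos(a),np.sin(a)])-k)*100).round(2))
E
```

```text
[ 0.53658463 -0.39697015  0.11979762] 0.025133653618942518 [ 2.89604481 -5.54375314  1.56092518]
-81.39788493855997 0.07076620509692289
[0.78 0.11]
[1.56 0.14]
[2.35 0.08]
[ 3.12 -0.07]
[ 3.87 -0.3 ]
[ 4.59 -0.62]
[ 5.27 -1.01]
[ 5.9  -1.48]
[ 6.48 -2.01]
[ 7.  -2.6]
[ 7.44 -3.25]
[ 7.81 -3.94]
```

Request:
{"op": "play_rows", "data": {
  "plan": [0.4,0.05,0,0,0,0,0.8,0.1,0,0,0,0,1.2,0.13,0,0,0,0,1.6,0.14,0,0,0,0,2.0,0.1,0,0,0,0,2.4,0.08,0,0,0,0,2.75,0,0,0,0,0,3.1,-0.07,0,0,0,0]
}}

```text
clock: 5.42
eef_pos: [0.5646, -0.3863, 0.1197]
ee_rot: [179.9, 0.1, 20.0]
contact_force: [-3.7, -8.7, 2.1]
opening: 0.0251
```

Request:
{"op": "play_rows", "data": {
  "plan": [0.4,-0.11,0,0,0,0,0.77,-0.23,0,0,0,0,1.15,-0.38,0,0,0,0,1.49,-0.55,0,0,0,0,1.83,-0.74,0,0,0,0,2.17,-0.94,0,0,0,0,2.49,-1.17,0,0,0,0,2.8,-1.41,0,0,0,0]
}}

```text
clock: 6.42
eef_pos: [0.5892, -0.3658, 0.12]
ee_rot: [179.3, -0.3, 20.0]
contact_force: [18.1, -19.7, -8.1]
opening: 0.0255
```

Request:
{"op": "play_rows", "data": {
  "plan": [0.29,-0.26,0,0,0,0,0.58,-0.53,0,0,0,0,0.84,-0.82,0,0,0,0,1.1,-1.12,0,0,0,0,1.32,-1.44,0,0,0,0,1.54,-1.77,0,0,0,0,1.73,-2.12,0,0,0,0,1.91,-2.46,0,0,0,0]
}}

```text
clock: 7.42
eef_pos: [0.6054, -0.3354, 0.1207]
ee_rot: [178.9, -1.2, 20.2]
contact_force: [54.3, -18.0, -17.5]
opening: 0.0218
```

Request:
{"op": "play_rows", "data": {
  "plan": [0,0,0,0,0,0,0,0,0,0,0,0,0,0,0,0,0,0,0,0,0,0,0,0],
  "grip": 1
}}

```text
clock: 7.92
eef_pos: [0.5958, -0.3323, 0.1193]
ee_rot: [-180.0, 0.0, 20.0]
contact_force: [1.0, 0.3, -0.6]
opening: 0.0854
```

```bash
python3 - <<'E'
from h import *
s=read_state();print(s["eef_pos"],s["ee_rot"],s["contact_force"])
m,im,W=look("wrist","w2")
h,S,v=hsv(im);Z=W[...,2]
P=W[(abs(h-112)<12)&(S>120)&(v>50)&(Z>.08)&(Z<.10)];x,y=P[:,:2].mean(0);u=np.linalg.svd(P[:,:2]-[x,y],full_matrices=False)[2][0];print("bar dir",u,x,y)
print("red",cent(((h<8)|(h>172))&(S>100)&(v>50),W)[:6])
print("yellow",cent((abs(h-25)<10)&(S>120)&(v>80),W)[:6])
E
```

```text
[ 0.59578675 -0.33230719  0.11929693] [-1.79963303e+02  2.15406905e-02  2.00315831e+01] [ 0.97799501  0.28461963 -0.62447283]
bar dir [-0.9614673  0.2749193] 0.5402925098660398 -0.3273287126718328
red [(np.int32(182), array([153. , 313.7]), array([ 0.5078, -0.2932,  0.0597]))]
yellow [(np.int32(4339), array([266.6, 282.8]), array([ 0.5982, -0.338 ,  0.1304])), (np.int32(182), array([110.3, 220.5]), array([ 0.5712, -0.2543,  0.071 ])), (np.int32(26), array([  1.8, 259.2]), array([ 0.5196, -0.1953,  0.0651]))]
```

View pics/w2.png

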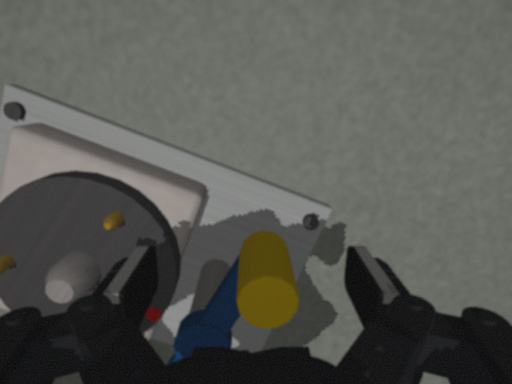

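Request:
{"op": "play_rows", "data": {
  "plan": [-0.3,-0.8,0,0,0,0,-0.3,-1.6,0,0,0,0,-0.3,-2.0,0,0,0,0,-0.3,-2.4,0,0,0,0,-0.3,-2.8,0,0,0,0,-0.3,-3.2,0,0,0,0,-0.3,-3.2,0,0,0,0]
}}

```text
clock: 8.85
eef_pos: [0.5832, -0.3038, 0.12]
ee_rot: [179.8, -0.1, 20.1]
contact_force: [3.1, -1.8, 0.0]
opening: 0.0854
```

Request:
{"op": "play_rows", "data": {
  "plan": [0.1,1,0,0,0,0,0.1,1.5,-2,0,0,0,0.1,1.5,-5,0,0,0,0.1,1.5,-10,0,0,0,0.1,1.5,-13,0,0,0,0.1,1.5,-13,0,0,0]
}}

```text
clock: 9.6
eef_pos: [0.5888, -0.3179, 0.2517]
ee_rot: [179.8, -0.1, 20.0]
contact_force: [-0.5, -0.3, -0.7]
opening: 0.0856
```

```bash
python3 - <<'E'
from h import *
s=read_state();print(s["eef_pos"],s["ee_rot"],s["q"],s["contact_force"])
m,im,W=look("wrist","w3")
h,S,v=hsv(im);Z=W[...,2];X=W[...,0];Y=W[...,1]
P=W[(abs(h-112)<12)&(S>120)&(v>50)&(Z>.08)&(Z<.10)];x,y=P[:,:2].mean(0);u=np.linalg.svd(P[:,:2]-[x,y],full_matrices=False)[2][0];print("bar dir",u,x,y)
print("red",[ (o, atz(m,*o[1],.06).round(4)) for o in cent(((h<8)|(h>172))&(S>100)&(v>50),W)[:3]])
ye=(abs(h-25)<10)&(S>120)&(v>60)
print("yellow",[ (o, atz(m,*o[1],.070).round(4)) for o in cent(ye,W)[:6]])
P=W[ye&(Z>.126)&(Z<.14)];print("knob",cv2.minEnclosingCircle((P[:,:2]*1000).astype(np.float32)))
sp=np.hypot(X-.525,Y+.24)<.02
print("spigot",circ(W[sp&(Z>.066)&(Z<.075)],.013),circ(W[sp&(Z>.082)&(Z<.088)]), W[sp&(Z>.082)&(Z<.088)].mean(0))
F=(np.hypot(X-.525,Y+.24)<.09)&(abs(Z-.06)<.004)&(v<110)&(S<80);cnt=max(cv2.findContours(F.astype(np.uint8),0,1)[0],key=cv2.contourArea)
hull=cv2.convexHull((W[cnt[:,0,1],cnt[:,0,0]][:,:2]*1000).astype(np.float32))[:,0]/1000;print("face",circ(hull,.06))
topose(.49,.219,.30,0)
E
```

```text
[ 0.58883837 -0.31785533  0.25168773] [ 1.79790273e+02 -1.25495851e-01  2.00239751e+01] [-3.84725901e+01  3.42053482e+01  5.27321376e+01 -2.59775290e-03
  9.28181212e+01  3.15035312e+01] [-0.48487988 -0.28163417 -0.72820037]
bar dir [-0.99956661  0.0294378 ] 0.52377614063307 -0.3271652543716391
red [((np.int32(81), array([202.9, 229.4]), array([ 0.5079, -0.2929,  0.0596])), array([ 0.5081, -0.2929,  0.06  ]))]
yellow [((np.int32(943), array([267.6, 186.5]), array([ 0.5951, -0.3294,  0.1307])), array([ 0.5789, -0.3389,  0.07  ])), ((np.int32(81), array([111.7, 195. ]), array([ 0.5173, -0.1963,  0.0698])), array([ 0.5176, -0.1964,  0.07  ])), ((np.int32(66), array([182.9, 166.2]), array([ 0.5703, -0.2545,  0.071 ])), array([ 0.57  , -0.2545,  0.07  ])), ((np.int32(63), array([194.5, 226.4]), array([ 0.5135, -0.2838,  0.0703])), array([ 0.5132, -0.2837,  0.07  ]))]
knob ((592.8375854492188, -330.5581359863281), 12.880881309509277)
spigot [ 0.52502549 -0.2394716   0.01274237] [ 0.52547706 -0.23958779  0.00588462] [ 0.52561087 -0.23967026  0.0830354 ]
face [ 0.5252589  -0.23986184  0.06147838]
shift cm [  9.13 -53.77  -5.08] rot [ 4.000e-04 -3.000e-04  3.495e-01]
```

View pics/w3.png

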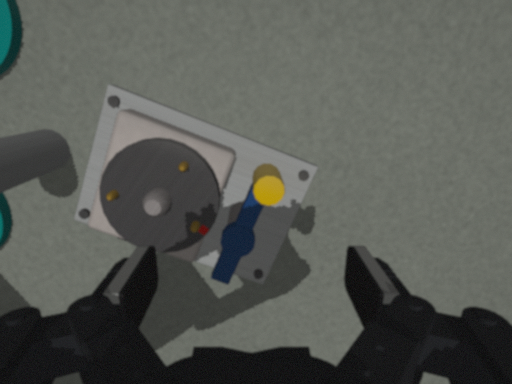

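```bash
python3 - <<'E'
from h import *
m=camera_model("scene");im=cv2.imread("pics/scene0.png");d=np.load("scene0.npy");W=grid(m,d);h,S,v=hsv(im);X,Y=W[...,0],W[...,1]
c=np.array([.4904,.2187])
for o in cent(((h<8)|(h>172))&(S>100)&(np.hypot(X-c[0],Y-c[1])<.075),W): 
    w=atz(m,*o[1],.036);print(o,w,np.degrees(np.arctan2(*(w[:2]-c)[::-1])))
Q=np.array([[.5133,-.2838],[.5701,-.2545],[.5175,-.1964],[.508,-.2929]]);a=np.radians([0,90,210,0]);r=np.array([.046,.046,.046,.056])
f=lambda x:(x[:2]+r[:,None]*np.c_[np.cos(a+x[2]),np.sin(a+x[2])]-Q).ravel()
s=least_squares(f,[.525,-.24,-1.9]);print(s.x,np.degrees(s.x[2]),(s.fun*1000).round(1))
E
```

```text
[ 0.52666742 -0.24033905 -1.89151697] -108.37593915223485 [-1.1 -0.2  0.2 -0.3 -0.1  1.1  1.  -0.6]
```

Request:
{"op": "play_rows", "data": {
  "plan": [0.5,-4,-1,0,0,0,1.5,-9,-3,0,0,0,2.5,-14,-5,0,0,0,3,-19,-5,0,0,0,4,-24,-5,0,0,0,5,-29,-5,0,0,0,5.5,-34,-5,0,0,0,6,-39,-5,0,0,0]
}}

```text
clock: 10.65
eef_pos: [0.5103, 0.0712, 0.2976]
ee_rot: [-179.9, 0.2, 20.0]
contact_force: [0.7, 0.0, 0.2]
opening: 0.0853
```

Request:
{"op": "play_rows", "data": {
  "plan": [1,-5,0,0,0,0,2,-10,0,0,0,0,3.1,-13.5,0,0,0,0,3.1,-14.8,0,0,0,0,3.1,-14.8,0,0,0,0,3.1,-14.8,0,0,0,0]
}}

```text
clock: 11.4
eef_pos: [0.4898, 0.2183, 0.299]
ee_rot: [180.0, 0.0, 20.0]
contact_force: [-0.6, -0.1, -0.3]
opening: 0.0853
```

```bash
python3 - <<'E'
from h import *
s=read_state();print(s["eef_pos"],s["ee_rot"],s["q"].round(1))
m,im,W=look("wrist","w4");h,S,v=hsv(im);X,Y,Z=[W[...,i] for i in range(3)]
near=np.hypot(X-.49,Y-.219)<.08
for o in cent(((h<8)|(h>172))&(S>100)&near,W): print("red",o,atz(m,*o[1],.036).round(4))
bl=(abs(h-112)<14)&(S>90)&near
P=W[bl&(Z>.1)];print("tube top",len(P),np.median(P[:,2]),cv2.minEnclosingCircle((P[:,:2]*1000).astype(np.float32)),circ(P))
F=near&(abs(Z-.036)<.004);cnt=max(cv2.findContours(F.astype(np.uint8),0,1)[0],key=cv2.contourArea)
hull=cv2.convexHull((W[cnt[:,0,1],cnt[:,0,0]][:,:2]*1000).astype(np.float32))[:,0]/1000;print("disc",circ(hull,.065),np.median(Z[F]))
for r in silhouettes("tube1","wrist"):
    P=W[r["pixels"]];P=P[P[:,2]>.155];print("tube",r["p"],len(P),cv2.minEnclosingCircle((P[:,:2]*1000).astype(np.float32)) if len(P)>5 else "")
E
```

```text
[0.48976017 0.21834865 0.29898307] [1.79989037e+02 4.48952989e-02 1.99661870e+01] [11.4 18.7 71.  -0.  90.3 81.4]
red (np.int32(52), array([278.6, 111.2]), array([0.5472, 0.2057, 0.0356])) [0.5472 0.2056 0.036 ]
tube top 530 0.10491099991910521 ((493.38824462890625, 221.3043212890625), 63.065040588378906) [0.4916881  0.22084349 0.01855644]
disc [0.49093252 0.22103201 0.06486007] 0.03496439419603069
tube 0.87 0 
tube 0.84 811 ((385.296142578125, 245.29324340820312), 24.297618865966797)
tube 0.67 0 
tube 0.59 790 ((622.3756103515625, 238.96311950683594), 24.048330307006836)
```

View pics/w4.png

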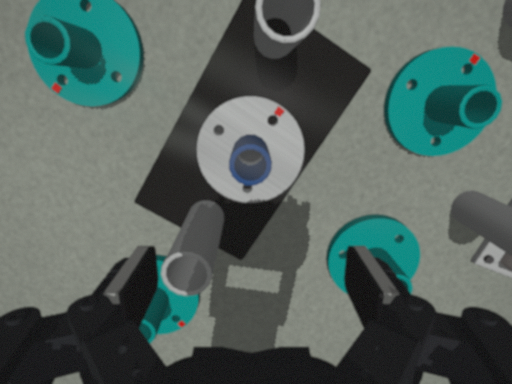

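The wrist picture shows the real mandrel (grey flange, tube at (250,160), mark at (279,111)) between tube1 at (188,270) and tube2 at (288,10). The turquoise look-alikes stand around it. The radii check out: disc 64.9 mm, mark 58 mm.

Request:
{"op": "play_rows", "data": {
  "plan": [0.2,-0.2,4,0,0,0,0.2,-0.2,8,0,0,0,0.2,-0.2,12,0,0,0,0.2,-0.2,16,0,0,0,0.2,-0.2,19,0,0,0,0.2,-0.2,21,0,0,0,0.2,-0.2,21.7,0,0,0,0.2,-0.2,21.7,0,0,0]
}}

```text
clock: 12.5
eef_pos: [0.491, 0.2217, 0.0825]
ee_rot: [-180.0, -0.0, 20.0]
contact_force: [0.8, 0.6, 0.1]
opening: 0.0852
```

Request:
{"op": "play_rows", "data": {
  "plan": [0,0,0,0,0,0,0,0,0,0,0,0,0,0,0,0,0,0,0,0,0,0,0,0,0,0,0,0,0,0,0,0,0,0,0,0],
  "grip": 0.3,
  "force": 60
}}

```text
clock: 13.25
eef_pos: [0.4912, 0.2218, 0.0835]
ee_rot: [179.9, -0.1, 20.1]
contact_force: [-1.2, -2.2, 6.9]
opening: 0.0433
```

Request:
{"op": "play_rows", "data": {
  "plan": [0,0,-0.5,0,0,0,0,0,-1.5,0,0,0,0,0,-3,0,0,0,0,0,-6,0,0,0,0,0,-10,0,0,0,0,0,-14,0,0,0,0,0,-16,0,0,0,0,0,-16,0,0,0]
}}

```text
clock: 14.25
eef_pos: [0.4909, 0.2222, 0.2442]
ee_rot: [180.0, -0.2, 20.1]
contact_force: [-0.8, 0.4, -6.8]
opening: 0.0431
```

```bash
python3 - <<'E'
from h import *
s=read_state();print(s["eef_pos"],s["ee_rot"],s["opening"],s["contact_force"])
m,im,W=look("wrist","w5");h,S,v=hsv(im)
for o in cent(((h<8)|(h>172))&(S>100),W): print("red",o)
topose(.526,-.24,.25,-73)
E
```

```text
[0.49093086 0.22216671 0.24416169] [179.97359795  -0.20373048  20.05038517] 0.04306971503104933 [-0.82192316  0.36954062 -6.77978103]
red (np.int32(278), array([313.5, 145.9]), array([0.5465, 0.2078, 0.1964]))
red (np.int32(72), array([29.5, 90.9]), array([0.4807, 0.4648, 0.0158]))
red (np.int32(34), array([509.6,  59. ]), array([0.6794, 0.0121, 0.0159]))
shift cm [-12.5   44.62  -0.75] rot [-4.000e-04 -4.000e-04  1.624e+00]
```

Request:
{"op": "play_rows", "data": {
  "plan": [-0.5,2,-1,0,0,0.1,-1.5,5,-2,0,0,0.2,-2.5,9,-2,0,0,0.3,-3.6,13,-2,0,0,0.4,-4.8,17,-2,0,0,0.5,-6,21,-2,0,0,0.6,-7,25,-2,0,0,0.7,-7.8,28,-2,0,0,0.8]
}}

```text
clock: 15.3
eef_pos: [0.5129, -0.0692, 0.2609]
ee_rot: [180.0, 0.2, -26.0]
contact_force: [0.5, 0.4, -5.6]
opening: 0.0434
```

```bash
python3 - <<'E'
from h import *
s=read_state();print(s["q"].round(1))
topose(.526,-.24,.26,-73.6)
E
```

```text
[-20.8  18.2  78.2  -0.   83.8  95.2]
shift cm [ 8.67 14.77  0.07] rot [0.0015 0.0025 0.8301]
```

Request:
{"op": "play_rows", "data": {
  "plan": [1.3,2,0,0,0,0.12,2.6,4.5,0,0,0,0.24,4,7,0,0,0,0.36,5.4,9.5,0,0,0,0.48,6.8,12,0,0,0,0.6,8,14,0,0,0,0.72,8.5,14.5,0,0,0,0.81,8.5,14.5,0,0,0,0.82]
}}

```text
clock: 16.3
eef_pos: [0.5265, -0.2354, 0.2608]
ee_rot: [179.9, 0.1, -72.8]
contact_force: [0.1, 0.5, -7.6]
opening: 0.0434
```

Request:
{"op": "play_rows", "data": {
  "plan": [0,0,0,0,0,0,0,0,0,0,0,0,0,0,0,0,0,0]
}}

```text
clock: 16.68
eef_pos: [0.5268, -0.235, 0.2623]
ee_rot: [180.0, 0.0, -72.7]
contact_force: [0.7, -0.7, -6.3]
opening: 0.0432
```

```bash
python3 - <<'E'
from h import *
s=read_state();e=s["eef_pos"];print(e,s["ee_rot"],s["q"].round(1))
m,im,W=look("wrist","w6");h,S,v=hsv(im);X,Y,Z=[W[...,i] for i in range(3)]
for o in cent(((h<8)|(h>172))&(S>90)&(v>40),W): 
    print("red",o); 
    if o[2][2]>.15: r=o[2][:2]-e[:2];print(np.degrees(np.arctan2(r[1],r[0])),np.hypot(*r))
F=(np.hypot(X-e[0],Y-e[1])<.08)&(abs(Z-(e[2]-.0475))<.006)
hull=cv2.convexHull((W[F][:,:2]*1000).astype(np.float32))[:,0]/1000;print("disc",circ(hull,.065),"plane",np.linalg.lstsq(np.c_[W[F][:,:2]-e[:2],np.ones(F.sum())],Z[F],rcond=None)[0])
ye=(abs(h-25)<10)&(S>120)&(v>60)
print("yellow",cent(ye,W)[:5])
topose(.526,-.24,.26,-73.6)
E
```

```text
[ 0.5268123  -0.23496089  0.26234601] [ 1.79998871e+02  2.97257439e-03 -7.27268796e+01] [-35.8  24.1  68.6   0.   87.3 126.9]
red (np.int32(284), array([313.5, 145.9]), array([ 0.509 , -0.2882,  0.2146]))
-108.49878304858807 0.05613983749651059
red (np.int32(66), array([287.6, 113.2]), array([ 0.5079, -0.294 ,  0.06  ]))
red (np.int32(32), array([ 86.5, 293.2]), array([0.6794, 0.0053, 0.0168]))
disc [ 0.52688181 -0.23253733  0.06501801] plane [1.84911028e-04 1.74583940e-03 2.13886887e-01]
yellow [(np.int32(1115), array([205.6,  35.3]), array([ 0.5914, -0.3311,  0.1309]))]
shift cm [0.45 0.23 0.24] rot [-0.0001 -0.      0.0151]
```

View pics/w6.png

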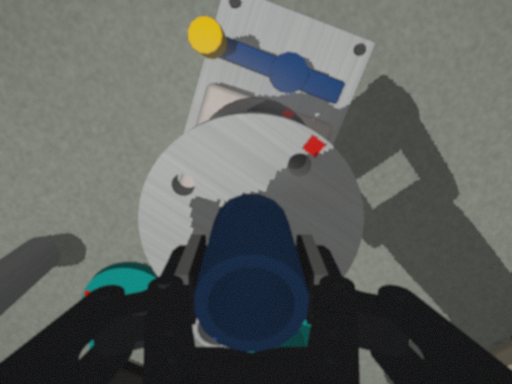

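The picture shows the held flange above the spindle: mandrel mark at (313,146), spindle mark at (288,113), clamp clearly open. I'll centre it, lower to about 20 mm above the spigot and measure again.

Request:
{"op": "play_rows", "data": {
  "plan": [0.3,0.1,1,0,0,0,0.6,0.25,3,0,0,0.005,0.6,0.25,5,0,0,0.005,0.6,0.25,7,0,0,0.005,0.6,0.25,8.5,0,0,0.005,0.6,0.25,9.4,0,0,0.005,0.6,0.25,9.4,0,0,0.005,0.6,0.25,9.4,0,0,0.005]
}}

```text
clock: 17.73
eef_pos: [0.5265, -0.242, 0.169]
ee_rot: [-180.0, -0.1, -73.1]
contact_force: [-0.9, -0.1, -6.3]
opening: 0.0434
```

```bash
python3 - <<'E'
from h import *
E=[];M=[];Y2=[]
for i in range(6):
    s=read_state();m,im,W=look("wrist","w7");h,S,v=hsv(im);e=s["eef_pos"];E.append(e);T=Ro.from_euler("xyz",s["ee_rot"],degrees=True).as_matrix()
    for o in cent(((h<8)|(h>172))&(S>90)&(v>40),W):
        if i==0: print("red",o)
        if abs(o[2][2]-(e[2]-.0475))<.01: M.append(np.r_[o[2],T.T@(o[2]-e)])
    if i==0:
        X,Y,Z=[W[...,k] for k in range(3)]
        print("yellow",[(o,atz(m,*o[1],.074).round(4)) for o in cent((abs(h-25)<10)&(S>100)&(v>40)&(Z<.1),W)[:5]])
print(np.mean(E,0),np.std(E,0),s["ee_rot"],np.mean(M,0),np.std(M,0))
F=(np.hypot(X-e[0],Y-e[1])<.08)&(abs(Z-(e[2]-.0475))<.006)
hull=cv2.convexHull((W[F][:,:2]*1000).astype(np.float32))[:,0]/1000;print("disc",circ(hull,.065))
# scene/side cameras: disc
for n in ["scene","side"]:
    m,im2,W=look(n,n+"7");X,Y,Z=[W[...,k] for k in range(3)]
    F=(np.hypot(X-e[0],Y-e[1])<.08)&(abs(Z-(e[2]-.0475))<.005)
    hull=cv2.convexHull((W[F][:,:2]*1000).astype(np.float32))[:,0]/1000;print(n,"disc",circ(hull,.065),F.sum())
    W0=grid(m,np.load(n+"0.npy"));X,Y,Z=[W0[...,k] for k in range(3)]
    F=(np.hypot(X-e[0],Y-e[1])<.075)&(abs(Z-.06)<.004)&(np.hypot(X-.526,Y+.24)<.066)
    hull=cv2.convexHull((W0[F][:,:2]*1000).astype(np.float32))[:,0]/1000;print(n,"face",circ(hull,.062),F.sum())
a=cv2.resize(im[90:330,130:390],(520,480),interpolation=cv2.INTER_CUBIC)
b=cv2.resize(cv2.imread("pics/scene7.png")[215:335,160:260],(280,336),interpolation=cv2.INTER_CUBIC);b=cv2.copyMakeBorder(b,0,144,0,0,0)
cv2.imwrite("pics/c.png",np.hstack([a,b]))
E
```

```text
red (np.int32(289), array([313.6, 146. ]), array([ 0.5085, -0.295 ,  0.1212]))
yellow [((np.int32(96), array([201.5,  45.4]), array([ 0.581 , -0.3269,  0.0961])), array([ 0.5857, -0.3287,  0.074 ]))]
[ 0.5264317  -0.24188247  0.1689051 ] [7.79031892e-05 5.82056246e-05 1.25158826e-04] [-1.79976479e+02 -3.25109793e-02 -7.30611321e+01] [ 0.5083     -0.295       0.1211      0.04548652  0.03285386  0.04782424] [1.15470054e-04 5.77350269e-05 1.15470054e-04 4.89434397e-05
 7.51888701e-05 2.07693067e-05]
disc [ 0.5264993  -0.23953279  0.06490363]
scene disc [ 0.52683708 -0.24282012  0.06480968] 1525
scene face [ 0.52544847 -0.24334747  0.06149505] 1629
side disc [ 0.52488973 -0.23653982  0.06371138] 286
side face [ 0.52488897 -0.23858829  0.06155271] 602
```

View pics/c.png

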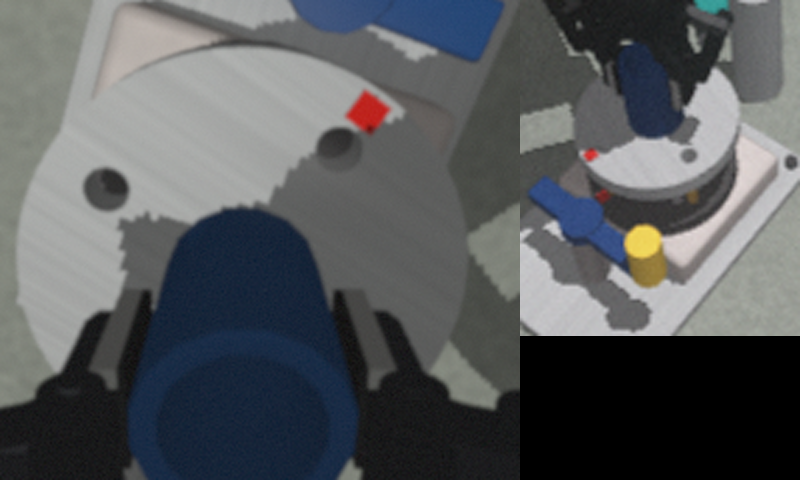

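Request:
{"op": "play_rows", "data": {
  "plan": [0.07,0.1,0.5,0,0,0,0.07,0.1,1.2,0,0,0,0.07,0.1,1.8,0,0,0,0.07,0.1,2.1,0,0,0,0.07,0.1,2.4,0,0,0,0.07,0.1,2.7,0,0,0,0.07,0.1,2.9,0,0,0,0.07,0.1,2.9,0,0,0]
}}

```text
clock: 19.12
eef_pos: [0.5254, -0.2427, 0.1392]
ee_rot: [180.0, 0.0, -73.1]
contact_force: [0.2, 0.2, -6.2]
opening: 0.0431
```

Request:
{"op": "play_rows", "data": {
  "plan": [0,0,0.1,0,0,0,0,0,0.2,0,0,0,0,0,0.3,0,0,0,0,0,0.4,0,0,0,0,0,0.5,0,0,0,0,0,0.5,0,0,0]
}}

```text
clock: 19.88
eef_pos: [0.5254, -0.2427, 0.1342]
ee_rot: [180.0, 0.0, -73.1]
contact_force: [-0.7, -0.6, -5.9]
opening: 0.043
```

Request:
{"op": "play_rows", "data": {
  "plan": [0,0,0.15,0,0,0,0,0,0.3,0,0,0,0,0,0.45,0,0,0,0,0,0.6,0,0,0,0,0,0.6,0,0,0]
}}

```text
clock: 20.5
eef_pos: [0.5254, -0.2427, 0.1282]
ee_rot: [180.0, 0.0, -73.1]
contact_force: [-0.3, -0.4, -5.2]
opening: 0.0431
```

Request:
{"op": "play_rows", "data": {
  "plan": [0,0,0.1,0,0,0,0,0,0.2,0,0,0,0,0,0.3,0,0,0,0,0,0.4,0,0,0,0,0,0.5,0,0,0,0,0,0.5,0,0,0]
}}

```text
clock: 21.25
eef_pos: [0.5255, -0.2427, 0.1236]
ee_rot: [-180.0, -0.0, -73.1]
contact_force: [-0.4, 1.3, -3.3]
opening: 0.0432
```

Request:
{"op": "play_rows", "data": {
  "plan": [0,0,0.1,0,0,0,0,0,0.2,0,0,0,0,0,0.2,0,0,0,0,0,0.2,0,0,0]
}}

```text
clock: 21.75
eef_pos: [0.5256, -0.2427, 0.1235]
ee_rot: [-179.9, -0.1, -73.0]
contact_force: [-4.7, 3.8, 12.7]
opening: 0.0431
```

```bash
python3 - <<'E'
from h import *
s=read_state();e=s["eef_pos"];print(e,s["ee_rot"],s["contact_force"],s["torque"])
for n in ["wrist","scene","side"]:
    m,im,W=look(n,n+"8");X,Y,Z=[W[...,k] for k in range(3)];h,S,v=hsv(im)
    F=(np.hypot(X-.526,Y+.24)<.063)&(abs(Z-.076)<.006)&(v>60)&(S<60)
    print(n,F.sum(),"disc z",np.median(Z[F]),"plane",np.linalg.lstsq(np.c_[X[F]-.526,Y[F]+.24,np.ones(F.sum())],Z[F],rcond=None)[0].round(4))
    for o in cent(((h<8)|(h>172))&(S>90)&(v>40)&(np.hypot(X-.526,Y+.24)<.08),W): print(n,"red",o)
E
```

```text
[ 0.52558457 -0.24265527  0.12346771] [-1.79945024e+02 -9.59096672e-02 -7.30470502e+01] [-4.71555198  3.8298624  12.70603301] [ 0.61075141  1.23030204 -0.10158699]
wrist 19204 disc z 0.07503324851954468 plane [-0.0007  0.0003  0.075 ]
wrist red (np.int32(286), array([313.9, 146.1]), array([ 0.5073, -0.2958,  0.0759]))
scene 1206 disc z 0.07457350397019058 plane [ 0.     -0.0003  0.0745]
scene red (np.int32(15), array([187.3, 281.5]), array([ 0.5079, -0.2979,  0.075 ]))
side 239 disc z 0.0751655735072723 plane [0.018  0.0066 0.0747]
```

Request:
{"op": "play_rows", "data": {
  "plan": [0,0,-0.2,0,0,0,0,0,-0.2,0,0,0]
}}

```text
clock: 22.15
eef_pos: [0.5256, -0.2427, 0.1235]
ee_rot: [-180.0, -0.0, -73.1]
contact_force: [-0.4, 0.9, -0.1]
opening: 0.0431
```

Request:
{"op": "play_rows", "data": {
  "plan": [0,0,0,0,0,0,0,0,0,0,0,0,0,0,0,0,0,0,0,0,0,0,0,0],
  "grip": 1
}}

```text
clock: 22.65
eef_pos: [0.5255, -0.2428, 0.1234]
ee_rot: [-180.0, -0.0, -73.1]
contact_force: [0.9, -0.1, -0.1]
opening: 0.0858
```

Request:
{"op": "play_rows", "data": {
  "plan": [0,0,-1,0,0,0,0,0,-3,0,0,0,0,0,-6,0,0,0,0,0,-10,0,0,0,0,0,-13,0,0,0,0,0,-13,0,0,0,0,0,-13,0,0,0]
}}

```text
clock: 23.52
eef_pos: [0.5252, -0.2425, 0.2527]
ee_rot: [180.0, 0.1, -73.1]
contact_force: [0.6, -0.1, -0.2]
opening: 0.0856
```

```bash
python3 - <<'E'
from h import *
s=read_state();e=s["eef_pos"];print(e,s["ee_rot"],s["q"].round(1))
m,im,W=look("wrist","w9");X,Y,Z=[W[...,k] for k in range(3)];h,S,v=hsv(im)
F=(np.hypot(X-.526,Y+.24)<.075)&(abs(Z-.076)<.005)&(v>60)&(S<60)
print(F.sum(),"disc z",np.median(Z[F]),"plane",np.linalg.lstsq(np.c_[X[F]-.526,Y[F]+.24,np.ones(F.sum())],Z[F],rcond=None)[0].round(4))
hull=cv2.convexHull((W[F][:,:2]*1000).astype(np.float32))[:,0]/1000;c=circ(hull,.065);print("disc",c)
for o in cent(((h<8)|(h>172))&(S>90)&(v>40)&(np.hypot(X-.526,Y+.24)<.08),W): r=o[2][:2]-c[:2];print("red",o,np.degrees(np.arctan2(r[1],r[0])),np.hypot(*r))
ye=(abs(h-25)<10)&(S>120)&(v>60)
P=W[ye&(Z>.126)&(Z<.14)];k=cv2.minEnclosingCircle((P[:,:2]*1000).astype(np.float32));print("knob",k)
print("brass",cent((abs(h-22)<12)&(S>90)&(v>40)&(Z<.1),W)[:5])
k=np.array(k[0])/1000;topose(k[0],k[1],.12)
E
```

```text
[ 0.52518146 -0.24249069  0.25272459] [ 1.79960858e+02  5.26639847e-02 -7.30628646e+01] [-36.5  24.6  69.3  -0.   86.1 126.6]
10551 disc z 0.07499729135250699 plane [-0.0005 -0.0003  0.075 ]
disc [ 0.52585311 -0.24040948  0.06491001]
red (np.int32(93), array([286.8, 120.6]), array([ 0.5075, -0.2958,  0.0756])) -108.3321160580949 0.0583519201184381
knob ((592.1885375976562, -331.0827331542969), 12.681007385253906)
brass [(np.int32(68), array([278.2, 131.1]), array([ 0.5113, -0.2841,  0.0711])), (np.int32(22), array([210.7, 144. ]), array([ 0.5687, -0.2541,  0.0727]))]
shift cm [10.45 -3.85 13.21] rot None
```

View pics/w9.png

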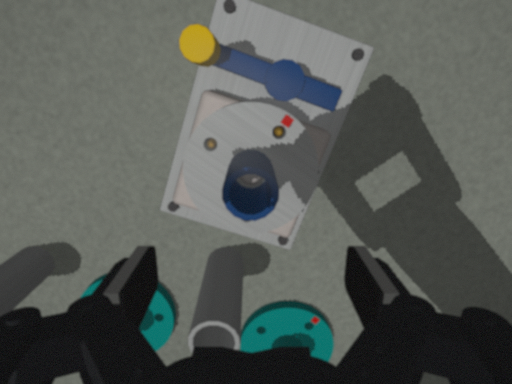

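The picture shows the mandrel flat on the spindle with studs visible in the holes at (278,131) and (211,144), red mark at (287,121), knob at (197,44). I'll now turn the tool and go over the knob.

Request:
{"op": "play_rows", "data": {
  "plan": [1.5,-0.5,0,0,0,-0.15,3,-1,0,0,0,-0.3,4.5,-1.5,0,0,0,-0.45,6,-2,0,0,0,-0.6,7.5,-2.5,0,0,0,-0.75,9,-3,0,0,0,-0.9,10,-3.5,0,0,0,-1.05,10.5,-3.9,0,0,0,-1.2]
}}

```text
clock: 24.58
eef_pos: [0.5934, -0.3321, 0.2516]
ee_rot: [-179.9, 0.1, -4.0]
contact_force: [-0.2, 1.0, 0.4]
opening: 0.0854
```

Request:
{"op": "play_rows", "data": {
  "plan": [0,0,0,0,0,-0.15,0,0,0,0,0,-0.3,0,0,0,0,0,-0.42,0,0,0,0,0,-0.42,0,0,0,0,0,-0.42]
}}

```text
clock: 25.2
eef_pos: [0.5933, -0.3318, 0.2526]
ee_rot: [-179.9, 0.0, 19.6]
contact_force: [-0.3, -0.1, -0.1]
opening: 0.085
```

```bash
python3 - <<'E'
from h import *
s=read_state();e=s["eef_pos"];print(e,s["ee_rot"],s["q"].round(1))
m,im,W=look("wrist","w10");Z=W[...,2];h,S,v=hsv(im)
ye=(abs(h-25)<10)&(S>120)&(v>60)
P=W[ye&(Z>.126)&(Z<.14)];k=cv2.minEnclosingCircle((P[:,:2]*1000).astype(np.float32));print("knob",k)
k=np.array(k[0])/1000;topose(k[0],k[1],.12)
E
```

```text
[ 0.59329385 -0.33175789  0.25264656] [-1.79944145e+02  3.40567205e-02  1.96207306e+01] [-39.2  35.5  50.1  -0.   94.4  31.2]
knob ((593.0603637695312, -331.04083251953125), 12.759370803833008)
shift cm [ 0.   -0.07 13.29] rot None
```

Request:
{"op": "play_rows", "data": {
  "plan": [0,0,3,0,0,0,0,-0.1,6,0,0,0,0,-0.1,9,0,0,0,0,-0.1,11,0,0,0,0,-0.1,12.5,0,0,0,0,-0.1,13.2,0,0,0,0,-0.1,13.2,0,0,0]
}}

```text
clock: 26.12
eef_pos: [0.5931, -0.3309, 0.1214]
ee_rot: [180.0, -0.0, 19.7]
contact_force: [-0.3, 0.2, -0.2]
opening: 0.0852
```

Request:
{"op": "play_rows", "data": {
  "plan": [0,0,0,0,0,0,0,0,0,0,0,0,0,0,0,0,0,0,0,0,0,0,0,0],
  "grip": 0.38,
  "force": 20
}}

```text
clock: 26.62
eef_pos: [0.593, -0.3309, 0.1215]
ee_rot: [180.0, -0.0, 19.8]
contact_force: [0.1, 0.5, 0.3]
opening: 0.0323
```

```bash
python3 - <<'E'
from h import *
p=np.array([.5226,-.3278]);s=read_state();print(s["eef_pos"],s["opening"],s["contact_force"])
k=s["eef_pos"][:2];a0=np.radians(-2);T=Ro.from_euler("xyz",s["ee_rot"],degrees=True).as_matrix()[:2,:2]
A=np.linspace(0,np.radians(97),33)  # includes overdrive
for b in range(0,32,8):
    # axes at start of this call: rotated by -A[b]
    th=-A[b];Rz=np.array([[np.cos(th),-np.sin(th)],[np.sin(th),np.cos(th)]]);Tb=Rz@T
    P=lambda i:p+.0704*np.array([np.cos(a0-A[i]),np.sin(a0-A[i])])
    ref=P(b) if b else k
    print([list((Tb.T@(P(i)-ref)*100).round(2))+[round(A[i]-A[b],3)] for i in range(b+1,b+9)])
E
```

```text
[ 0.59304454 -0.33088329  0.12146662] 0.03234823345424822 [0.12069356 0.5141303  0.34689322]
[[np.float64(-0.13), np.float64(0.28), np.float64(0.053)], [np.float64(-0.3), np.float64(0.61), np.float64(0.106)], [np.float64(-0.48), np.float64(0.94), np.float64(0.159)], [np.float64(-0.68), np.float64(1.25), np.float64(0.212)], [np.float64(-0.9), np.float64(1.56), np.float64(0.265)], [np.float64(-1.13), np.float64(1.85), np.float64(0.317)], [np.float64(-1.37), np.float64(2.13), np.float64(0.37)], [np.float64(-1.64), np.float64(2.39), np.float64(0.423)]]
[[np.float64(-0.15), np.float64(0.34), np.float64(0.053)], [np.float64(-0.31), np.float64(0.68), np.float64(0.106)], [np.float64(-0.49), np.float64(1.0), np.float64(0.159)], [np.float64(-0.69), np.float64(1.32), np.float64(0.212)], [np.float64(-0.91), np.float64(1.62), np.float64(0.265)], [np.float64(-1.14), np.float64(1.91), np.float64(0.317)], [np.float64(-1.39), np.float64(2.19), np.float64(0.37)], [np.float64(-1.65), np.float64(2.46), np.float64(0.423)]]
[[np.float64(-0.15), np.float64(0.34), np.float64(0.053)], [np.float64(-0.31), np.float64(0.68), np.float64(0.106)], [np.float64(-0.49), np.float64(1.0), np.float64(0.159)], [np.float64(-0.69), np.float64(1.32), np.float64(0.212)], [np.float64(-0.91), np.float64(1.62), np.float64(0.265)], [np.float64(-1.14), np.float64(1.91), np.float64(0.317)], [np.float64(-1.39), np.float64(2.19), np.float64(0.37)], [np.float64(-1.65), np.float64(2.46), np.float64(0.423)]]
[[np.float64(-0.15), np.float64(0.34), np.float64(0.053)], [np.float64(-0.31), np.float64(0.68), np.float64(0.106)], [np.float64(-0.49), np.float64(1.0), np.float64(0.159)], [np.float64(-0.69), np.float64(1.32), np.float64(0.212)], [np.float64(-0.91), np.float64(1.62), np.float64(0.265)], [np.float64(-1.14), np.float64(1.91), np.float64(0.317)], [np.float64(-1.39), np.float64(2.19), np.float64(0.37)], [np.float64(-1.65), np.float64(2.46), np.float64(0.423)]]
```

Request:
{"op": "play_rows", "data": {
  "plan": [-0.13,0.28,0,0,0,0.053,-0.3,0.61,0,0,0,0.106,-0.48,0.94,0,0,0,0.159,-0.68,1.25,0,0,0,0.212,-0.9,1.56,0,0,0,0.265,-1.13,1.85,0,0,0,0.317,-1.37,2.13,0,0,0,0.37,-1.64,2.39,0,0,0,0.423]
}}

```text
clock: 27.62
eef_pos: [0.5861, -0.3584, 0.1213]
ee_rot: [-179.9, -0.0, -4.6]
contact_force: [2.3, 2.5, 0.6]
opening: 0.0326
```

Request:
{"op": "play_rows", "data": {
  "plan": [-0.15,0.34,0,0,0,0.053,-0.31,0.68,0,0,0,0.106,-0.49,1.0,0,0,0,0.159,-0.69,1.32,0,0,0,0.212,-0.91,1.62,0,0,0,0.265,-1.14,1.91,0,0,0,0.317,-1.39,2.19,0,0,0,0.37,-1.65,2.46,0,0,0,0.423]
}}

```text
clock: 28.62
eef_pos: [0.5678, -0.3819, 0.1214]
ee_rot: [-180.0, -0.1, -28.8]
contact_force: [2.4, 1.2, -0.5]
opening: 0.0324
```

Request:
{"op": "play_rows", "data": {
  "plan": [-0.15,0.34,0,0,0,0.053,-0.31,0.68,0,0,0,0.106,-0.49,1.0,0,0,0,0.159,-0.69,1.32,0,0,0,0.212,-0.91,1.62,0,0,0,0.265,-1.14,1.91,0,0,0,0.317,-1.39,2.19,0,0,0,0.37,-1.65,2.46,0,0,0,0.423]
}}

```text
clock: 29.62
eef_pos: [0.5415, -0.3958, 0.1214]
ee_rot: [-179.9, -0.1, -53.0]
contact_force: [3.6, 0.3, 0.1]
opening: 0.0325
```

Pushing smoothly at 2–4 N. Last stretch to the stop.

Request:
{"op": "play_rows", "data": {
  "plan": [-0.15,0.34,0,0,0,0.053,-0.31,0.68,0,0,0,0.106,-0.49,1.0,0,0,0,0.159,-0.69,1.32,0,0,0,0.212,-0.91,1.62,0,0,0,0.265,-1.14,1.91,0,0,0,0.317,-1.39,2.19,0,0,0,0.37,-1.65,2.46,0,0,0,0.423]
}}

```text
clock: 30.62
eef_pos: [0.5155, -0.3973, 0.1216]
ee_rot: [-179.4, -0.2, -77.3]
contact_force: [33.5, 0.1, -11.6]
opening: 0.0322
```

Request:
{"op": "play_rows", "data": {
  "plan": [0,0,0,0,0,0,0,0,0,0,0,0]
}}

```text
clock: 30.88
eef_pos: [0.5157, -0.3972, 0.1216]
ee_rot: [-179.5, -0.2, -77.1]
contact_force: [24.0, -0.4, -8.1]
opening: 0.0324
```

Request:
{"op": "play_rows", "data": {
  "plan": [0,-0.3,0,0,0,0,0,-0.6,0,0,0,0]
}}

```text
clock: 31.12
eef_pos: [0.5175, -0.396, 0.1213]
ee_rot: [180.0, 0.0, -77.2]
contact_force: [0.2, 0.1, -0.2]
opening: 0.0326
```

Request:
{"op": "play_rows", "data": {
  "plan": [0,0,0,0,0,0,0,0,0,0,0,0,0,0,0,0,0,0,0,0,0,0,0,0],
  "grip": 1
}}

```text
clock: 31.62
eef_pos: [0.5172, -0.3961, 0.1214]
ee_rot: [180.0, -0.0, -77.2]
contact_force: [-0.1, -0.0, -0.5]
opening: 0.0857
```

Request:
{"op": "play_rows", "data": {
  "plan": [0,0,-1,0,0,0,0,0,-3,0,0,0,0,0,-6,0,0,0,0,0,-10,0,0,0,0,0,-14,0,0,0,0,0,-14,0,0,0,0,0,-14,0,0,0]
}}

```text
clock: 32.5
eef_pos: [0.5171, -0.3959, 0.261]
ee_rot: [180.0, 0.0, -77.2]
contact_force: [0.2, 0.9, -0.3]
opening: 0.0855
```

```bash
python3 - <<'E'
from h import *
s=read_state();e=s["eef_pos"];print(e,s["ee_rot"],s["contact_force"],s["clock"])
m,im,W=look("wrist","w11");X,Y,Z=[W[...,k] for k in range(3)];h,S,v=hsv(im)
ye=(abs(h-25)<10)&(S>120)&(v>60)
P=W[ye&(Z>.126)&(Z<.14)];print("knob",cv2.minEnclosingCircle((P[:,:2]*1000).astype(np.float32)))
P=W[(abs(h-112)<12)&(S>120)&(v>50)&(Z>.08)&(Z<.10)];u=np.linalg.svd(P[:,:2]-P[:,:2].mean(0),full_matrices=False)[2][0];print("bar dir",u)
F=(np.hypot(X-.526,Y+.24)<.075)&(abs(Z-.076)<.005)&(v>60)&(S<60)
print(F.sum(),"disc z",np.median(Z[F]),"plane",np.linalg.lstsq(np.c_[X[F]-.526,Y[F]+.24,np.ones(F.sum())],Z[F],rcond=None)[0].round(4))
hull=cv2.convexHull((W[F][:,:2]*1000).astype(np.float32))[:,0]/1000;c=circ(hull,.065);print("disc",c)
for o in cent(((h<8)|(h>172))&(S>90)&(v>40)&(np.hypot(X-.526,Y+.24)<.08),W): r=o[2][:2]-c[:2];print("red",o,np.degrees(np.arctan2(r[1],r[0])),np.hypot(*r))
m,im2,W=look("scene","scene11");cv2.imwrite("pics/d.png",cv2.resize(np.hstack([im,im2]),(800,300)))
E
```

```text
[ 0.51706703 -0.39588608  0.26097116] [ 1.79976874e+02  3.88043107e-02 -7.71902775e+01] [ 0.15349464  0.85541482 -0.31891325] 32.5
knob ((520.1500244140625, -397.97003173828125), 12.36621379852295)
bar dir [0.0610912  0.99813219]
5928 disc z 0.07493025773006116 plane [-0.0009  0.0018  0.0749]
disc [ 0.52581256 -0.24060558  0.06514639]
red (np.int32(65), array([239.4, 257.7]), array([ 0.5072, -0.2959,  0.0756])) -108.60365555845512 0.05834295229997585
```

View pics/d.png

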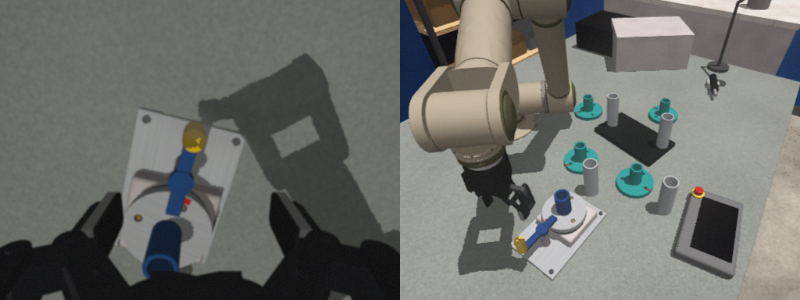

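The picture shows the clamp closed over the flange, the mandrel home, the gripper clear and all four tubes standing.

```bash
python3 -c "
from plant import *
print(finish_job())"
```

```text
the job is handed in; nothing more can be done
None
```

The mandrel is home on the spindle with the clamp closed over its flange, and I handed the job in at about 32.6 s of the 72 s. `finish_job()` gave no verdict, so these are my own last camera checks:

- **Clamp opened first:** I swung it to about 1.5 rad. My first gripped arc stopped at about 1.28 rad with 54 N at the wrist, because my path didn't match the knob's true arc. I let go and finished it with a light finger push.
- **Mandrel position:** its centre measured (0.5258, -0.2406), against (0.525 to 0.527, -0.240) for the spindle. Its yaw was -108.6° against -108.4°, and the tilt was under 0.003 rad.
- **Seating:** the disc's top read 75 mm, where 76 mm is fully home. That is within camera accuracy. Studs showed in the holes, and nothing resisted until it touched down, with about 13 N at most.
- **Clamp closed:** the knob stood where I had worked out the closed position (0.520, -0.398), and the clamp met its stop at about 33 N. I then backed off, opened and raised the gripper clear, with the wrist force near zero.
- **Tubes:** all four are standing in the last picture. I did not measure their positions again.

**Disagreements:** the wrist, scene and side cameras differed by 1 to 2 mm on how far the mandrel was off the spindle axis before lowering. I used the average. The bar's direction read 1.4° off the closed line, well inside the 0.15 rad limit.

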